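Zero the scale and hold the tin over its tray

ROBOT

A 6-joint arm with a two-finger parallel gripper is mounted at the origin on a cart in front of the work surface, level with it; the furniture and walls round the work are solid. World frame = base frame: x ahead of the robot, y to its left, z up, the work surface at z = 0. Lengths are in m, angles in rad, forces in N, time in s.
With the tool pointing down it reaches from about 0.275 to 0.825 m from the base axis. Payload 4.9 kg.
Tool frame: the origin (TCP) lies midway between the tips of the shut fingers; the grasp point (between the pads) lies 19 mm behind it (grip_point_offset is the distance from the TCP to the grasp point, in m); z points along the fingers, y is the line along which they close (so a half turn about z gives the same grasp; the last joint's range is limited). The gripper opens to 85 mm and grips with 20 to 120 N. Pads are 22 mm wide; open, the fingers measure 114 mm over their backs; the gripper's body (76 mm by 85 mm) begins 54 mm behind the grasp point. The pads swing forward as they close: fully open they stand 13 mm farther back than shut.
Start: joints at [1.03, 0.326, -0.193, 1.052, 0, 1.437], TCP at [0.218, 0.505, 0.231] pointing down, gripper open.
Joint ranges: [-2.65, 2.65], [-0.97, 1.79], [-1.3, 1.35], [-1.93, 2.1], [-1.47, 1.37], [-3.14, 3.14]. Speed limits (rad/s): [2.57, 2.57, 3.14, 3.14, 3.14, 3.14].

INTERFACE

Orientations are given as a rotation vector (axis times angle).
In Python, from cell import * gives the robot as it stands. Calls block until the motion is done:
- movep(position, orientation): joint-space move of the TCP to a pose.
- move_l(position, velocity=0.15, rot=None, until_force=None): straight line of the TCP; rot=None keeps the orientation; velocity is the mean speed in m/s. With until_force (N) it stops when the force on the tool has changed by that much, and returns True; else False.
- set_joints(angles): joint-space move.
- let_go() and grab(newtons=None): open the fingers fully, or close them until they stop; newtons is the grip in N (None keeps the last).
- sleep(seconds).
- ik(position, orientation): joint angles nearest the present ones, or None.
- get_state(): the state.
- grab_frame(name): name is "scene" or "top" or "wrist"; returns a dict with "img" (420x560x3 uint8, red, green, blue), "fx", "fy", "cx", "cy" (pixels), "cam_to_world" (4x4, takes a point from camera to world coordinates); the wrist camera has in their place "T_tool_cam" (4x4, takes a point from camera to tool coordinates, whose origin is the TCP and whose axes are the flange's). Camera axes: x right, y down, z forward; pixel columns grow to the right and rows downward; lengths in m; the calibration is good to about 2 mm. A picture is of the moment at which its call begins: read the wrist's pose just before it. There is no depth.
A pose or a line that the arm cannot do raises MotionError and nothing moves.
- sign_off(): hands the job in; it is judged then, once.
Trained networks look in the newest picture that a camera, given by its name, has taken for a name from the list of things; names that differ only in an ending like _2 or _b are one class to them, and where a whole thing is asked for, a point or a joint stands for the part that bears it (a point fixed in the world has none). Each returns a list of dicts, best first, with "score" (0 to 1); they miss things now and then, are a little off and sometimes report something else, mostly with a low value. They report only what shows in the picture. A call takes as long as a camera call.
- spot_in(camera, name): "centre" ([column, row] in pixels, amid what is visible of it).
- silhouettes(camera, name): "mask" (420x560 bool, what is visible of it) and "centre" ([column, row] in pixels, amid what is visible of it).
- tip_of(camera, name): "centre" ([column, row] in pixels: a listed point, or the origin of a listed thing).
The state is a dict: "clock": time; "q": joint angles; "joint_velocities": joint speeds; "tau": joint torques, N m; "position": TCP position; "eef_rot": TCP orientation; "contact_force": force on the tool from outside, world axes, zero at the start; "wrist_torque": the same for the moment, N m; "finger_gap": opening from 0.0 (shut) to 1.0 (fully open); "grasp_force": force on a finger pad.
Only numpy, scipy, OpenCV 4.12 (cv2) and the standard library are available. Lean on these libraries where they do the work, as an engineer would, in place of code of your own. Each camera call takes 0.05 s, during which the arm holds its last target. There are 200 camera calls.

TASK

First zero the kitchen scale: press its hinged tare paddle down to the stop with the gripper and let it spring back up. Then pick the flat tin up off the cork mat and carry it over the washing-up brush, disturbing nothing, and hold it still and level about a centimetre above the rim of the scale's tray, over the middle, its long side along the tray's long side, never letting the tin touch the scale. Finish while still holding it there, so that I can check the zero: do not set it down or let go.

Things in the scene. Friction and masses are not known exactly. Their poses are not given: they have to be found in the camera images.
- tin: closed flat hinged pocket tin, 65 (x) x 98 (y) x 20 mm, 0.12 kg or so, lying flat with its lid up on the cork mat; origin at the centre of its underside, z up, y along its long side. Rigid; the lid does not open. It can be gripped from above across its 65 mm width
- cork_mat: flat fixed cork mat, 200 (x) x 150 (y) x 5 mm; origin at the centre of its underside, on the worktop. Mat and scale stand one on each side of the brush, either way round; the sink's tap, whose lever reaches 145 mm high, stands just beyond the left one, so approach and leave both from above
- scale: grey kitchen scale, 170 (x) x 146 (y) x 56 mm, fixed to the worktop; origin at the centre of its underside, z up; its front (-x) faces roughly the robot. A rectangular steel tray with a raised rim forms the rear; on the front are the tare paddle (on its -y half) and a 64 mm wide console with a dark display, 42 mm high (on its +y half)
- tray (a point): centre of the scale's tray at the height of the rim's top, 56 mm above the worktop; axes as the scale's, tray's long side along y. Tray 112 (x) x 142 (y) mm outside, 104 x 134 mm inside, walls 4 mm, floor 10 mm below the rim
- tare_paddle (a joint): angle of the tare paddle about its hinge at the paddle's rear edge (line along the scale's y): 0 = up (level), grows as the front is pressed down, 0.28 = at the stop. A spring brings it back; about 3 N at the press point moves it, 6 N holds it at the stop
- paddle_press (a point): point on the paddle's top face to press straight down, 40 mm in front of the hinge and 10 mm behind its front edge, 44 mm above the worktop when up; it goes down 11 mm to the stop. The paddle is 64 mm wide (y), 50 mm long (x); the point is midway across. The tray's rim, 12 mm higher, begins 45 mm behind the point
- brush: loose washing-up brush, 270 mm long, 36 mm wide and up to 62 mm high, lying between the scale and the mat as a barrier, pointing away from the robot; origin at the centre of its underside, y along its length
- spice_jar: loose spice jar, 44 mm wide, 96 mm high, upright behind the work; origin at the centre of its underside
- cream_pot: loose round flat pot with lid, 90 mm wide, 32 mm high, behind the work; origin at the centre of its underside

How it is judged:
By the outcome, as a careful person would: the job done as asked, in the order asked, and still so for the second after the job is handed in, while the arm keeps its last pose, push and grip.
It also fails if it takes over 53 s, if anything falls off the work surface, if the arm or the gripper's body presses on something with over 40 N, if the wrist force passes 120 N, or if a joint passes its speed limit or range.

## Working session

There is one attempt and no reset: what is moved stays moved. The work goes in short steps, each a Python script; the robot and the scene stay as the last script left them, time stands still between calls to the robot, and variables do not carry over. Pictures are saved under pics/ and viewed, at most 10 in all, crops included, and the job is handed in when it is done.

```bash
mkdir -p pics; ls
cat > h.py <<'E'
from cell import *
import numpy as np, cv2
from scipy.spatial.transform import Rotation as R
def world(f,px,z,T=None):
    T=np.array(f["cam_to_world"]) if T is None else T
    d=T[:3,:3]@np.array([(px[0]-f["cx"])/f["fx"],(px[1]-f["cy"])/f["fy"],1])
    o=T[:3,3]; return o+d*(z-o[2])/d[2]
def save(f,n): cv2.imwrite("pics/"+n+".png",cv2.cvtColor(f["img"],cv2.COLOR_RGB2BGR))
E
python3 - <<'E'
from h import *
hz={"tin":0.005,"cork_mat":0,"scale":0,"tray":0.056,"paddle_press":0.044,"brush":0,"spice_jar":0,"cream_pot":0}
for c in ("top","scene"):
    f=grab_frame(c); save(f,c+"0")
    print(c,np.round(f["cam_to_world"],3).tolist())
    for n,z in hz.items():
        for d in tip_of(c,n)[:2]: print(n,"tip",round(d["score"],2),np.round(d["centre"]),np.round(world(f,d["centre"],z),4))
s=get_state(); print(s["clock"],s["position"],s["eef_rot"],s["finger_gap"])
E
```

```text
pics
top [[0.017, -0.995, 0.097, 0.471], [-1.0, -0.019, -0.016, -0.136], [0.018, -0.097, -0.995, 1.058], [0.0, 0.0, 0.0, 1.0]]
tin tip 0.87 [200. 243.] [0.4972 0.0185 0.005 ]
cork_mat tip 0.6 [198. 244.] [0.4948 0.023  0.    ]
scale tip 0.62 [329. 240.] [ 0.5091 -0.2678  0.    ]
tray tip 0.97 [331. 224.] [ 0.5409 -0.2655  0.056 ]
paddle_press tip 0.77 [357. 270.] [ 0.4431 -0.3224  0.044 ]
brush tip 0.67 [265. 257.] [ 0.4683 -0.1261  0.    ]
spice_jar tip 0.88 [229. 162.] [ 0.6805 -0.0404  0.    ]
cream_pot tip 0.9 [282. 161.] [ 0.6848 -0.1595  0.    ]
scene [[-0.775, -0.34, 0.533, 0.063], [-0.632, 0.384, -0.673, 0.464], [0.024, -0.859, -0.512, 0.533], [0.0, 0.0, 0.0, 1.0]]
tin tip 0.65 [238. 279.] [0.4997 0.0171 0.005 ]
cork_mat tip 0.69 [238. 282.] [0.4983 0.0185 0.    ]
scale tip 0.64 [320. 220.] [ 0.5025 -0.2712  0.    ]
tray tip 0.91 [310. 196.] [ 0.5342 -0.2656  0.056 ]
paddle_press tip 0.94 [359. 205.] [ 0.435  -0.3236  0.044 ]
brush tip 0.77 [296. 253.] [ 0.4685 -0.129   0.    ]
spice_jar tip 0.62 [196. 233.] [ 0.6822 -0.0408  0.    ]
cream_pot tip 0.96 [234. 210.] [ 0.6875 -0.1702  0.    ]
0.9 [0.21761661 0.50514424 0.23130312] [-6.34617396e-01 -3.07682304e+00 -6.12053866e-05] 0.9954578349697558
```

View pics/top0.png

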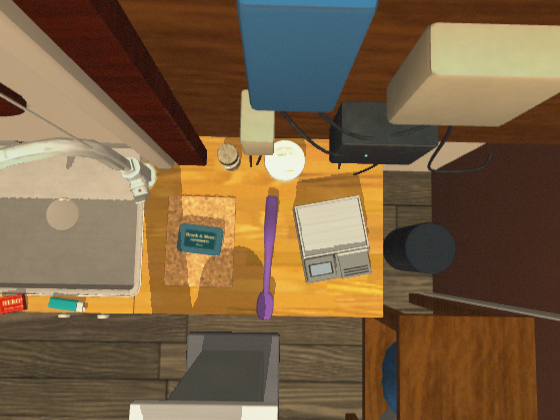

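View pics/scene0.png

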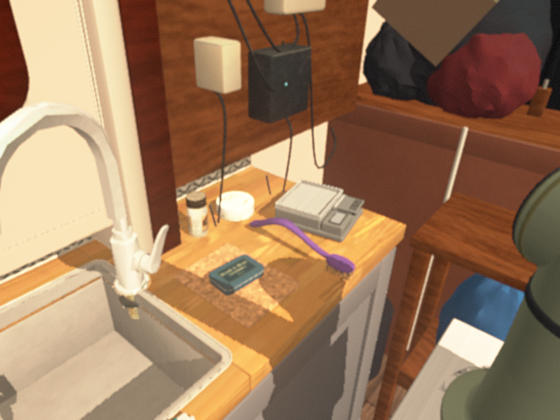

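Run:
```python
from h import *
for c in ("top",):
    f=grab_frame(c)
    for n,z in (("tin",0.025),("scale",0.056),("cork_mat",0.005),("brush",0.04)):
        for d in silhouettes(c,n)[:2]:
            m=d["mask"].astype(np.uint8); ys,xs=np.nonzero(m)
            P=np.array([world(f,(x,y),z)[:2] for x,y in zip(xs,ys)],np.float32)
            (cx,cy),wh,a=cv2.minAreaRect(P*1000); print(n,round(d["score"],2),len(xs),(round(cx),round(cy)),np.round(wh),round(a,1),P.min(0),P.max(0))
```

```text
tin 0.71 1357 (506, 17) [100.  68.] 86.0 [ 0.4704382  -0.03340087] [0.5414916  0.06643324]
scale 0.97 5375 (509, -268) [170. 147.] 11.1 [ 0.41751406 -0.34787184] [ 0.60366905 -0.1835085 ]
cork_mat 0.98 4971 (502, 20) [154. 201.] 89.1 [ 0.4017609  -0.05764365] [0.6028918  0.09716443]
brush 0.74 1249 (469, -130) [ 34. 263.] 88.7 [ 0.3377787  -0.14948942] [ 0.6000961 -0.1107438]
brush 0.61 731 (460, -316) [56. 64.] 12.2 [ 0.4306435  -0.34696594] [ 0.4911051  -0.28019148]
```

The top view shows the tin at (200,240) on the mat, the brush at (267,255), the scale at (332,238) with its paddle at (357,268), and the tap at (140,180). The scene view agrees. Estimates are a scale yaw of about +11° and a tin yaw of about −4°. Both match the given sizes. I'll retract away from the tap first, then go over the paddle.

```bash
cat >> h.py <<'E'
def rv(deg):  # tool down, closing line (tool y) at world angle deg
    p=np.radians((deg+90)/2); return -np.pi*np.array([np.cos(p),np.sin(p),0])
def wristT(s,f):
    T=np.eye(4); T[:3,:3]=R.from_rotvec(s["eef_rot"]).as_matrix(); T[:3,3]=s["position"]
    return T@np.array(f["T_tool_cam"])
def look(names,n=None):
    s=get_state(); f=grab_frame("wrist"); T=wristT(s,f)
    if n: save(f,n)
    for k,z in names.items():
        for d in tip_of("wrist",k)[:2]: print(k,round(d["score"],2),np.round(d["centre"]),np.round(world(f,d["centre"],z,T),4))
    return f,T
def rect(f,T,k,z):
    for d in silhouettes("wrist",k)[:2]:
        ys,xs=np.nonzero(d["mask"]); P=np.array([world(f,(x,y),z,T)[:2] for x,y in zip(xs[::2],ys[::2])],np.float32)
        print(k,"rect",round(d["score"],2),cv2.minAreaRect(P*1000),"px",xs.min(),xs.max(),ys.min(),ys.max())
E
python3 - <<'E'
from h import *
move_l([0.16,0.37,0.27],0.3)
grab(20)
movep([0.36,-0.1,0.26],rv(11))
movep([0.41,-0.27,0.24],rv(11))
f,T=look({"paddle_press":.044,"tray":.056,"scale":0},"w1")
rect(f,T,"scale",.05)
s=get_state(); print(s["clock"],s["position"],s["q"],s["finger_gap"],s["contact_force"])
E
```

```text
paddle_press 0.81 [300. 244.] [ 0.4459 -0.3198  0.044 ]
tray 0.73 [404. 212.] [ 0.5352 -0.2645  0.056 ]
scale 0.96 [363. 200.] [ 0.5103 -0.2714  0.    ]
scale 0.62 [404. 215.] [ 0.5603 -0.2791  0.    ]
scale rect 0.59 ((507.8086242675781, -270.68035888671875), (173.34703063964844, 149.76197814941406), 11.046067237854004) px 284 472 132 281
5.4167 [ 0.41017548 -0.26883754  0.24054611] [-7.30898490e-01  2.09043222e-01 -3.27295932e-01  1.03375662e+00
  1.26472531e-04  6.46055826e-01] -0.0017356977632196839 [-0.00265547 -0.33951625  0.22457304]
```

View pics/w1.png

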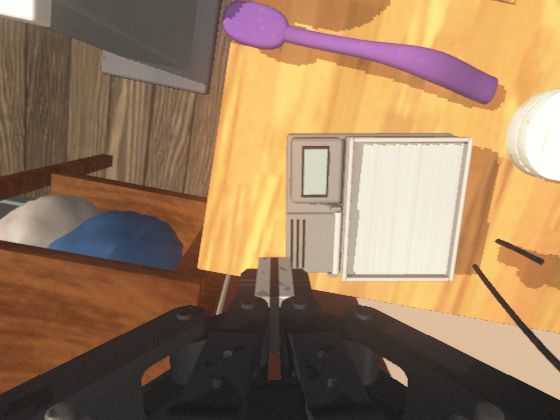

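The wrist view shows the paddle at about (310,243), the display at (316,172) and the tray at (405,210). These agree with the top view. Pressing now.

Run:
```python
from h import *
p=[0.445,-0.320]
movep([*p,0.12],rv(11)); move_l([*p,0.055],0.1)
print(move_l([*p,0.024],0.02,until_force=12))
s=get_state(); print(s["clock"],s["position"],s["contact_force"],s["wrist_torque"])
sleep(0.3); s=get_state(); print(s["position"],s["contact_force"])
f=grab_frame("scene"); save(f,"press")
```

```text
True
7.85 [ 0.44550789 -0.31998293  0.03458975] [-1.45180101  1.6076398   9.50078115] [ 0.25423771  0.28953639 -0.03507935]
[ 0.44550842 -0.32001098  0.03462278] [-1.0554073   0.67625954  8.18677677]
```

Run:
```python
from h import *
p=[0.4455,-0.320]
print(move_l([*p,0.027],0.015,until_force=12)); s=get_state(); print(s["position"],s["contact_force"])
sleep(0.2)
for z in (.034,.037,.040,.043,.046,.05):
    move_l([*p,z],0.03); s=get_state(); print(s["position"][2],s["contact_force"][2])
move_l([*p,0.14],0.2)
movep([0.40,-0.26,0.24],rv(11)); let_go()
movep([0.38,-0.05,0.24],rv(-4))
movep([0.44,0.018,0.22],rv(-4))
f,T=look({"tin":.005,"cork_mat":0},"w2"); rect(f,T,"tin",.025)
f=grab_frame("scene"); save(f,"s2")
s=get_state(); print(s["clock"],s["position"],s["q"],s["finger_gap"])
```

```text
True
[ 0.44550865 -0.31998529  0.03454563] [-1.81216842  1.95157062 10.33874856]
0.03458508522256637 8.739767295497204
0.03730605863457345 5.533087028494646
0.040202936492363325 4.075115595163977
0.04315262540075407 4.329270431539655
0.045986186809427385 -0.18154597628699332
0.05015301508167348 0.21607759168724802
tin 0.77 [334. 183.] [0.5012 0.0147 0.005 ]
tin rect 0.93 ((502.2887268066406, 17.709163665771484), (96.45816040039062, 63.10063552856445), 83.5138168334961) px 304 374 133 231
13.6917 [0.43989991 0.01698735 0.2202751 ] [-1.29252211e-01  1.31418485e-01 -4.77507219e-01  9.61420398e-01
 -1.79502142e-04  1.51328785e+00] 1.001566458966018
```

View pics/w2.png

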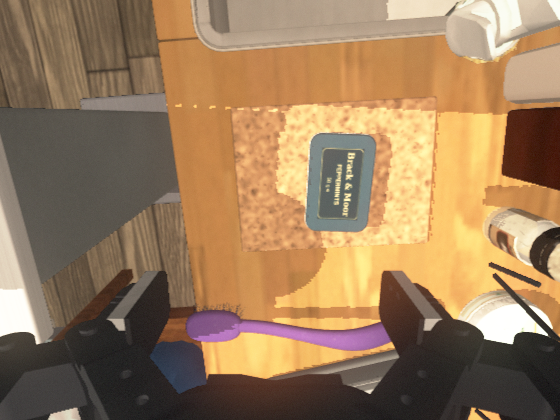

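Pressing went to a hard stop at 0.0345, about 10 mm below the first contact at 0.0445, and the force fell back to zero on release. The wrist view shows the tin at (341,182) on the mat. Next is the grasp.

```bash
python3 - <<'E'
from h import *
p=[0.502,0.017]
movep([*p,0.12],rv(-5.5)); 
print(move_l([*p,0.035],0.15,until_force=6), move_l([*p,0.001],0.04,until_force=5))
s=get_state(); print(s["position"],s["contact_force"])
grab(40); s=get_state(); print(s["position"],s["contact_force"],s["finger_gap"],s["grasp_force"])
f=grab_frame("scene"); save(f,"s3")
move_l([s["position"][0],s["position"][1],0.20],0.12); sleep(.2)
s=get_state(); print(s["clock"],s["position"],s["contact_force"],s["finger_gap"],s["grasp_force"])
look({"tin":0.204},"w3"); f=grab_frame("scene"); save(f,"s4")
E
python3 -c "
import cv2,numpy as np
a=cv2.imread('pics/s3.png')[150:400,130:400];b=cv2.imread('pics/s4.png')[150:400,130:400]
cv2.imwrite('pics/c34.png',cv2.resize(np.hstack([a,b]),None,fx=1.45,fy=1.45))"
```

```text
False False
[0.50215994 0.01700222 0.00111485] [-0.21529715 -0.47689844 -0.31543598]
[0.50248381 0.01693389 0.00167411] [-0.9278642  -0.48977332  5.77270253] 0.7177011271451089 43.31858008168638
18.35 [0.50224187 0.0169596  0.19961187] [ 0.02982329 -0.19672818 -1.17519709] 0.7229007425284455 43.57898780348478
tin 0.77 [274. 282.] [0.5015 0.0166 0.204 ]
```

View pics/c34.png

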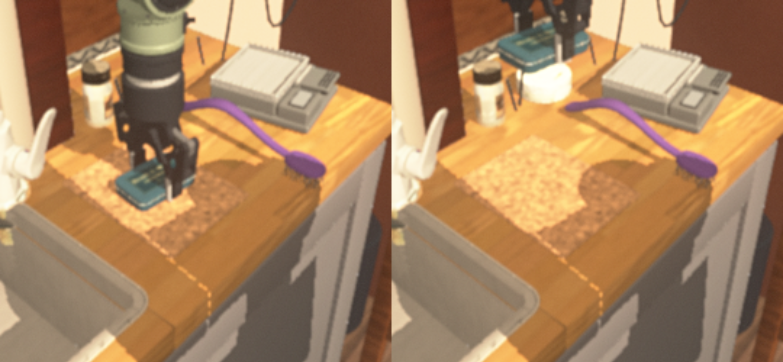

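View pics/w3.png

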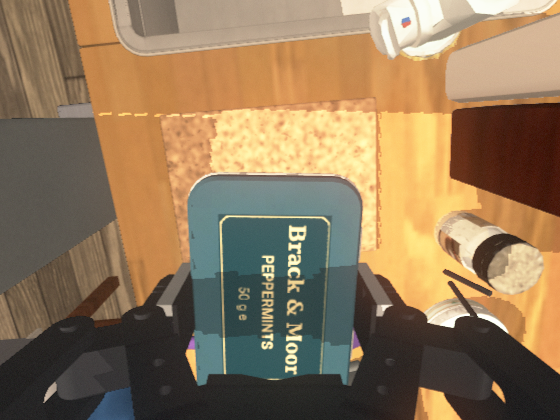

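The tin is held between the pads at its centre ((275,280) in the wrist view), and the brush and scale are undisturbed. Carrying it over.

```bash
python3 - <<'E'
from h import *
movep([0.51,-0.12,0.20],rv(3)); movep([0.537,-0.264,0.18],rv(11))
s=get_state(); print(s["clock"])
move_l([0.537,-0.264,0.10],0.1); print(move_l([0.537,-0.264,0.0635],0.03,until_force=4)); sleep(.3)
s=get_state(); print(s["clock"],s["position"],s["eef_rot"]-rv(11),s["contact_force"],s["grasp_force"])
f,T=look({"tin":s["position"][2]+.004},None)
img=f["img"].copy(); C=np.linalg.inv(T)
def draw(c,yaw,w,l,z,col):
    a=np.radians(yaw); r=np.array([[np.cos(a),-np.sin(a)],[np.sin(a),np.cos(a)]])
    q=[[*(np.array(c)+r@[x*w/2,y*l/2]),z] for x,y in((1,1),(1,-1),(-1,-1),(-1,1))]
    p=[(C@[*v,1])[:3] for v in q]; p=np.array([[f["fx"]*v[0]/v[2]+f["cx"],f["fy"]*v[1]/v[2]+f["cy"]] for v in p],int)
    cv2.polylines(img,[p],True,col,1)
x,y,z=s["position"]
draw((x,y),11,.065,.098,z+.0235,(255,0,0)); draw((.537,-.264),11,.112,.142,.056,(0,255,0))
f["img"]=img; save(f,"w5")
for c in("scene","top"):
    f=grab_frame(c); save(f,c+"5")
    for k,zz in(("tin",z+.0035),("tray",.056),("scale",0),("paddle_press",.044),("brush",0),("spice_jar",0),("cream_pot",0)):
        for d in tip_of(c,k)[:1]: print(c,k,round(d["score"],2),np.round(world(f,d["centre"],zz),4))
E
python3 -c "
import cv2
cv2.imwrite('pics/c5.png',cv2.resize(cv2.imread('pics/scene5.png')[100:300,180:420],None,fx=3,fy=3))"
```

```text
19.75
False
22.3667 [ 0.53708774 -0.26405708  0.06363924] [3.99645280e+00 4.84802677e+00 6.72341576e-05] [-0.35512137  0.12973493 -0.34969626] 43.58725046622567
tin 0.91 [275. 280.] [ 0.537  -0.2634  0.0676]
scene tin 0.91 [ 0.536  -0.2653  0.0671]
scene tray 0.8 [ 0.5342 -0.2637  0.056 ]
scene scale 0.66 [ 0.5042 -0.2696  0.    ]
scene paddle_press 0.84 [ 0.4441 -0.3323  0.044 ]
scene brush 0.67 [ 0.4664 -0.1304  0.    ]
scene spice_jar 0.76 [ 0.688  -0.0496  0.    ]
scene cream_pot 0.93 [ 0.6847 -0.1613  0.    ]
top tin 0.48 [ 0.5376 -0.2649  0.0671]
top brush 0.94 [ 0.4733 -0.1289  0.    ]
top spice_jar 0.98 [ 0.6829 -0.0439  0.    ]
top cream_pot 0.85 [ 0.686  -0.1619  0.    ]
```

View pics/w5.png

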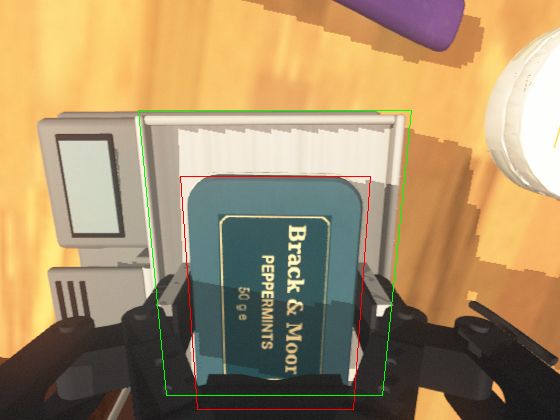

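View pics/c5.png

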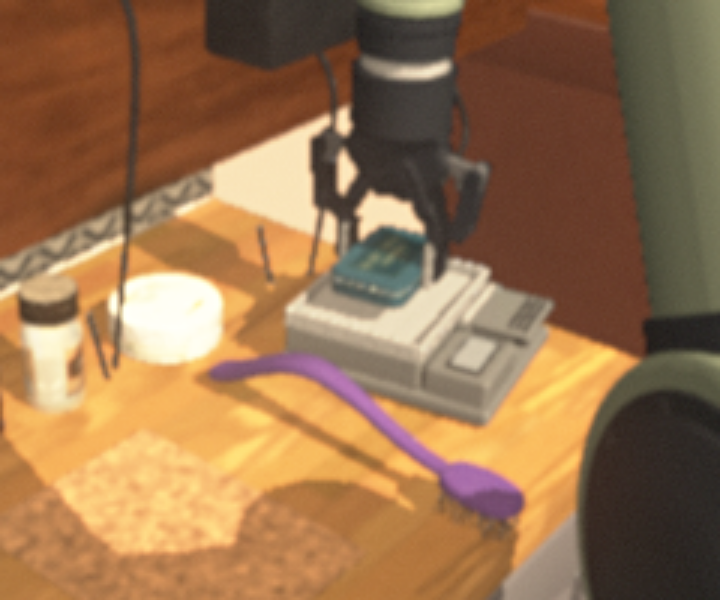

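The tin sits level, centred and aligned. Its predicted outline fits the wrist view to within about 2 mm, and its underside is about 11 mm above the rim. The brush, jar, pot and scale look undisturbed and the paddle is up.

```bash
python3 -c "
from h import *
print(sign_off(), get_state()['clock'])"
```

```text
the job is handed in; nothing more can be done
the job is handed in; nothing more can be done
```

I pressed the tare paddle to its stop and let it spring back. The job was then handed in at about 22 s with the gripper still holding the tin level and lined up, about 11 mm above the middle of the tray's rim, with no sign that it touched the scale or that anything else moved.

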